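# Seat the jig cover on its locating pin and hold it pressed

### The arm

A 6-joint arm with a two-finger parallel gripper is mounted at the origin on the work surface. World frame = base frame: x ahead of the robot, y to its left, z up, the work surface at z = 0. Lengths are in m, angles in rad, forces in N, time in s.
With the tool pointing down it reaches from about 0.375 to 0.975 m from the base axis. Payload 3.8 kg.
Tool frame: the origin (TCP) lies at the very end of the fingers, on their centre line; the grasp point (between the pads) lies 19 mm behind it; y points along the fingers, x is the direction in which the jaws open and shut, and the axes are right-handed (so a half turn about y gives the same grasp; the last joint's range is limited). The gripper opens to 85 mm and grips with 20 to 120 N. Pads are 22 mm wide; open, the fingers measure 114 mm over their backs; the gripper's body (76 mm by 85 mm) begins 54 mm behind the grasp point. The pads swing forward as they close: fully open they stand 13 mm farther back than shut.
Start: joints at [-1.363, 0.264, 1.604, -0, 1.274, -0.037], TCP at [0.164, -0.655, 0.231] pointing down, gripper open.
Joint ranges: [-2.63, 2.63], [-0.94, 2.18], [0.31, 2.57], [-1.31, 4.45], [0, 2.66], [-2.55, 2.55]. Speed limits (rad/s): [2.57, 2.57, 3.14, 3.14, 3.14, 3.14].

### API

Orientations are given as a rotation vector (axis times angle).
In Python, from workcell import bot, cams gives the robot as it stands.
- The arm moves only by the tool play_rows, never from a script. Its argument "motion" is a list of rows, each a list of 2 entries, a list of its own where there are three numbers: the shift along the world's x, y, z normalised to -1 to 1, where 1 is 400 mm, then the turn, a rotation vector about the world's x, y, z normalised to -1 to 1, where 1 is pi/4 rad. In form: [[[tx, ty, tz], [ax, ay, az]], ...]. A call has 1 to 10 rows; each row is the pose to reach, as a shift and turn from the pose commanded when the call began; what a row does not reach only later rows make up. A row lasts 1/8 s, in which the tool goes at most 62.5 mm and 10.7 degrees, less where a joint would pass 70% of its speed; a pose out of reach is approached as far as the arm can. A call with a number of a shift or a turn outside -1 to 1 is refused whole. A call with a gripper value outside its range is refused whole. "gripper" is the closure, from 0 (fully open) to 1 (shut), set as the call begins (left out, the last holds). The fingers move at their own pace and stop on an object; "squeeze" is the grip in N (left out, the last holds). Time passes only in rows, so rows that repeat a pose let the fingers close. It gives the time, the measured TCP pose, the force and the opening at its end, in the units of the state.
- bot.read_state(): the state, without advancing time (a new reading comes with each control period).
- cams.read_camera(name): name is "scene" or "top" or "wrist"; returns (picture, depth): 400x640x3 uint8, red, green, blue; 400x640 float32, m along the optical axis (not along the pixel's ray), 0 where there is no reading.
- cams.calibration(name): a dict with "mtx" (3x3 intrinsics, pixels), "R" (3x3) and "t" (3): a world point X has camera coordinates R X + t; the wrist camera has in their place "tool_from_camera" (4x4, takes a point from camera to tool coordinates, whose origin is the TCP and whose axes are the tool frame's). Camera axes: x right, y down, z forward; pixel columns grow to the right and rows downward; lengths in m; the calibration is good to about 2 mm. A picture is of the moment at which its call begins: read the wrist's pose just before it. calibration takes no time and is no camera call.
- bot.finish_job(): hands the job in, once; it reports no verdict.
Trained networks look in the newest picture that a camera, given by its name, has taken for a name from the list of things; names that differ only in an ending like _2 or _b are one class to them, and where a whole thing is asked for, a point or a joint stands for the part that bears it (a point fixed in the world has none). Each returns a list of dicts, best first, with "conf" (0 to 1); they miss things now and then, are a little off and sometimes report something else, mostly with a low value. They report only what shows in the picture. A call takes as long as a camera call. They do not tell look-alikes from the thing itself.
- cams.recognise(camera, label): "xyz" ([x, y, z] in m, in the coordinates of the camera as it stood for that picture, good to about 4 mm: the middle of the surface that is visible of it).
- cams.regions_of(camera, label): "mask" (400x640 bool, what is visible of it).
- cams.mark_of(camera, label): "xyz" ([x, y, z] in m, in the coordinates of the camera as it stood for that picture, good to about 4 mm: a listed point, or the origin of a listed thing).
The state is a dict: "time": time; "q": joint angles; "joint_vel": joint speeds; "joint_torque": joint torques, N m; "tool_pos": TCP position; "tcp_rot": TCP orientation; "wrist_force": force on the tool from outside, world axes, zero at the start; "torque": the same for the moment, N m; "width": opening from 0.0 (shut) to 1.0 (fully open).
Only numpy, scipy, OpenCV 4.12 (cv2) and the standard library are available. Lean on these libraries where they do the work, as an engineer would, in place of code of your own. Each camera call takes 0.05 s, during which the arm holds its last target.

### The job

Pick the wooden cover up by its black handle, lay it lengthwise over the blue jig and slide it along until the hidden locating pin finds the hole underneath and the cover drops onto the brass buckle plates. Then press it fully down against the sprung bed and finish like that, still gripping the cover and holding it down. Leave the dye bottle, the mallet and the rivet tray where they are.

Things in the scene. Friction and masses are not known exactly. Their poses are not given: they have to be found in the camera images.
- jig: Clamping jig fixed to the bench: blue base 150 (x, lengthwise) x 120 (y) x 16 mm high; origin at the centre of its underside on the bench, z up. Over it a sprung plywood bed 135 x 106 mm carries two brass buckle plates 60 x 20 mm, parallel to x, centred 28 mm either side of the centreline. The cover lands on the brass: 37 mm above the bench with the bed up.
- slot (a point): Point fixed on the jig, 45 mm above its origin, over the middle of the bed's 50 mm slot, at pin-tip height. One upright steel pin, 10 mm thick, domed, sticks out of the slot 8 mm above the brass: on the centreline (y = 0), anywhere within 15 mm of this point along x, new each time. It is sprung: gives 3 mm straight down (3 N to start, 6 N at its stop), springs up into the hole.
- bed (a joint): Downward travel of the jig's sprung bed in m: 0 up, 0.005 fully down on its stop. About 3 N (cover's weight included) starts it and 10 N takes it to the stop; it rises again when let go. Fully down, the brass tops are 32 mm above the bench and the pin tip is 13 mm above them.
- cover_grip (a point): Centre of the handle of the loose wooden cover (about 0.2 kg): a block 100 (x) x 80 (y) x 20 mm high, lying flat on the bench, with a black bar handle 44 (x) x 16 (y) x 46 mm tall on its middle. This point is 43 mm above the block's underside and 23 mm below the handle's top. The cover fits the jig either way round.
- cover_hole (a point): Mouth of the hole in the middle of the cover's underside, 43 mm straight below the handle's centre: a square blind hole 16 x 16 mm, 15 mm deep, open downwards, out of sight.
- dye_bottle: Bystander: amber bottle 44 mm in diameter, 85 mm tall, origin at the centre of its foot. Leave alone.
- mallet: Bystander: mallet lying flat, handle along its -x, 150 mm long, white head 44 mm thick and 75 mm wide, origin on the bench below the head's centre. Leave alone.
- rivet_tray: Bystander: shallow wooden tray 90 x 70 x 22 mm, origin at the centre of its underside. Leave alone.
Not all that is in view belongs to the job. Leave any purple look-alike of the part that bears cover_grip alone.

How it is judged:
By the outcome, as a careful person would: the job done as asked, in the order asked, and still so for the second after the job is handed in, while the arm keeps its last pose, push and grip.
It also fails if it takes over 54 s, if anything falls off the work surface, if the arm or the gripper's body presses on something with over 40 N, if the wrist force passes 120 N, or if a joint passes its speed limit or range.

## Working session

There is one attempt and no reset: what is moved stays moved. The work goes in short steps, Python scripts to look and compute and a tool call to move; the robot and the scene stay as the last step left them, time stands still between calls to the robot, and variables do not carry over. Pictures are saved under pics/ and viewed, and the job is handed in when it is done.

Besides the shell and the picture viewer there is one more tool, called after "Request:" by a JSON object that holds its "api" and its "payload". play_rows: Moves the arm, as the interface text tells. Its arguments: {"type":"object","properties":{"motion":{"type":"array","items":{"type":"array"}},"gripper":{"type":"number"},"squeeze":{"type":"number"}},"required":["motion"]}

```bash
mkdir -p pics; ls
cat > h.py <<'E'
import numpy as np, cv2
from workcell import bot, cams
def save(n,p): cv2.imwrite('pics/'+n+'.png',p[:,:,::-1])
def towr(cam,x):
    c=cams.calibration(cam); return np.array(c['R']).T@(np.array(x)-np.array(c['t']))
def deproj(cam,d):
    c=cams.calibration(cam);K=np.array(c['mtx']);v,u=np.mgrid[0:400,0:640]
    P=np.stack([(u-K[0,2])/K[0,0]*d,(v-K[1,2])/K[1,1]*d,d],-1)
    return (P-np.array(c['t']))@np.array(c['R'])
E
python3 - <<'E'
from h import *
print(bot.read_state())
for c in ['scene','top','wrist']:
    p,d=cams.read_camera(c); save(c+'0',p); np.savez('pics/'+c+'0.npz',p=p,d=d)
for c in ['scene','top']:
    for l in ['jig','cover_grip','cover_hole','slot','dye_bottle','mallet','rivet_tray']:
        print(c,l,[(round(r['conf'],2),towr(c,r['xyz']).round(3).tolist()) for r in cams.mark_of(c,l)])
E
```

```text
pics
{'time': 0.0, 'q': array([-1.36290252e+00,  2.64746044e-01,  1.60537868e+00, -6.24918266e-06,
        1.27371928e+00, -3.68919750e-02]), 'joint_vel': array([ 0.00057418, -0.00161831,  0.00069711, -0.00129156, -0.00090127,
       -0.00087359]), 'joint_torque': array([ 1.27203948e-03, -5.15112126e+01, -3.67313719e+01,  1.60415138e-04,
        1.28136249e-02,  5.27927781e-07]), 'tool_pos': array([ 0.16343385, -0.65415288,  0.22996431]), 'tcp_rot': array([-1.31360953,  1.0282186 , -1.02533935]), 'wrist_force': array([ 0.23567695,  0.38993031, -0.20100915]), 'torque': array([-0.01638869, -0.00027248,  0.00258966]), 'width': 0.9977165747974642}
scene jig [(0.73, [0.501, 0.173, -0.004])]
scene cover_grip [(0.79, [0.532, -0.178, 0.044]), (0.72, [0.646, -0.323, 0.045]), (0.69, [0.371, -0.18, 0.042]), (0.67, [0.505, 0.174, 0.046]), (0.37, [0.504, 0.169, -0.001])]
scene cover_hole [(0.96, [0.646, -0.315, 0.002]), (0.71, [0.528, -0.174, -0.002]), (0.56, [0.371, -0.182, 0.002])]
scene slot [(0.6, [0.501, 0.172, 0.046])]
scene dye_bottle [(0.96, [0.752, 0.063, -0.004])]
scene mallet [(0.89, [0.527, -0.376, -0.002])]
scene rivet_tray [(0.75, [0.74, -0.162, 0.002])]
top jig [(0.93, [0.498, 0.168, -0.0])]
top cover_grip [(0.93, [0.373, -0.18, 0.045]), (0.74, [0.53, -0.182, 0.046]), (0.71, [0.649, -0.316, 0.042]), (0.39, [0.751, 0.064, 0.002])]
top cover_hole [(0.89, [0.525, -0.185, 0.003]), (0.78, [0.372, -0.183, 0.006]), (0.7, [0.648, -0.319, 0.002])]
top slot [(0.74, [0.499, 0.169, 0.042])]
top dye_bottle [(0.65, [0.75, 0.069, 0.001])]
top mallet [(0.74, [0.526, -0.377, 0.001])]
top rivet_tray [(0.59, [0.741, -0.168, -0.005]), (0.26, [0.499, 0.167, 0.002])]
```

View pics/scene0.png

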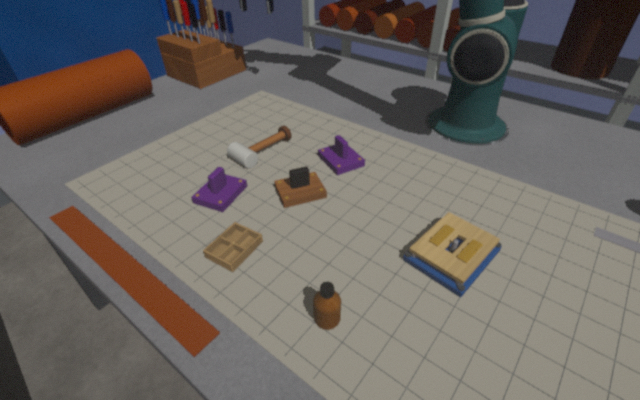

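View pics/top0.png

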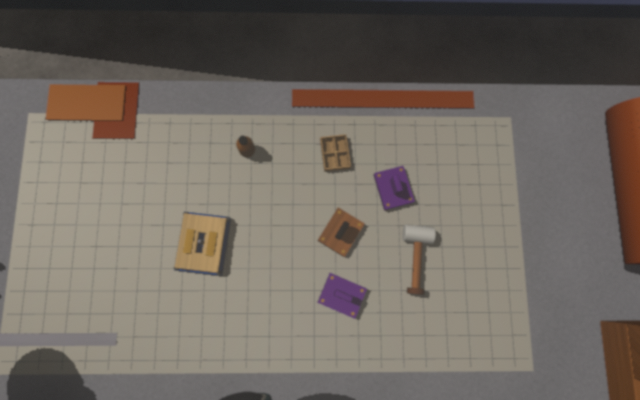

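View pics/wrist0.png

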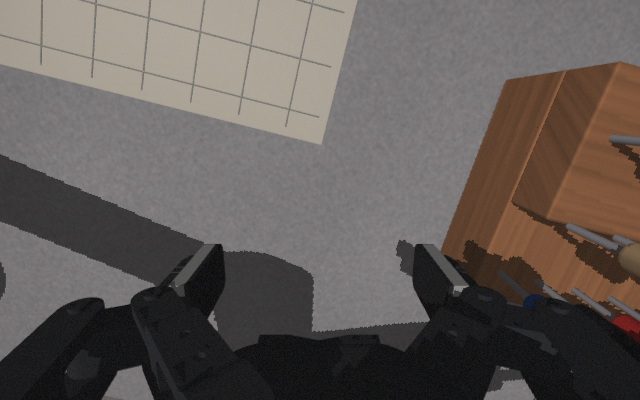

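Three candidates in the top view: purple blocks at (395,188) and (343,296), and a brown block with a black handle at (342,232). The brown one fits "wooden cover, black handle". Next I'll confirm it in an enlarged crop and measure the cover and jig.

Run:
```python
from h import *
T=np.load('pics/top0.npz');S=np.load('pics/scene0.npz')
a=cv2.resize(T['p'][195:270,300:385],None,fx=4.6,fy=4.6,interpolation=cv2.INTER_CUBIC)
b=cv2.resize(T['p'][200:285,160:245],None,fx=4.6,fy=4.6,interpolation=cv2.INTER_CUBIC)
h=max(a.shape[0],b.shape[0]);pad=lambda i:cv2.copyMakeBorder(i,0,h-i.shape[0],0,5,0)
save('crop',np.hstack([pad(a),pad(b)]))
for n,D in (('top',T),('scene',S)):
    P=deproj(n,D['d']);p=D['p'].astype(int);val=D['d']>0
    for nm,c,r in (('cover',(.53,-.18),.075),('jig',(.5,.17),.11)):
        m=val&(np.hypot(P[...,0]-c[0],P[...,1]-c[1])<r)
        bands=((.012,.026),(.05,.08)) if nm=='cover' else ((.005,.02),(.02,.034),(.034,.041),(.042,.06))
        for lo,hi in bands:
            k=m&(P[...,2]>lo)&(P[...,2]<hi);Q=P[k]
            if len(Q)<5: print(n,nm,lo,len(Q));continue
            rc=cv2.minAreaRect((Q[:,:2]*1000).astype(np.float32))
            print(n,nm,lo,len(Q),'zmed',np.median(Q[:,2]).round(4),'mean',Q.mean(0).round(4),'rect',np.round(rc[0],1),np.round(rc[1],1),round(rc[2],1))
    print(n,'bench z',np.median(P[val&(np.hypot(P[...,0]-.6,P[...,1]-.0)<.05)][:,2]))
```

```text
top cover 0.012 1103 zmed 0.0211 mean [ 0.5301 -0.1808  0.0211] rect [ 531.3 -181.4] [ 79.9 100.6] 58.4
top cover 0.05 120 zmed 0.0669 mean [ 0.5303 -0.1806  0.0662] rect [ 531.2 -181.1] [15.8 44.5] 58.5
top jig 0.005 732 zmed 0.0155 mean [0.4939 0.1522 0.0136] rect [502.2 170.4] [205.9 216.2] 31.4
top jig 0.02 691 zmed 0.0328 mean [0.5    0.1672 0.0318] rect [501.6 167.5] [118.2 144.7] 83.4
top jig 0.034 1618 zmed 0.0361 mean [0.5007 0.1672 0.0364] rect [501.6 167.9] [106.7 134.9] 83.2
top jig 0.042 15 zmed 0.0443 mean [0.5032 0.16   0.0446] rect [504.2 147.9] [42.6 21.5] 68.5
top bench z 0.002221694519959873
scene cover 0.012 880 zmed 0.019 mean [ 0.5407 -0.1698  0.0188] rect [ 532.9 -176.6] [ 84.2 100.5] 57.9
scene cover 0.05 181 zmed 0.0611 mean [ 0.5356 -0.1744  0.0601] rect [ 533.2 -176.1] [17.5 43.9] 54.9
scene jig 0.005 1185 zmed 0.0147 mean [0.5457 0.186  0.0139] rect [503.7 172.3] [118.9 152.1] 83.2
scene jig 0.02 2439 zmed 0.0328 mean [0.5121 0.1742 0.0322] rect [502.8 171.2] [107.  138.3] 83.4
scene jig 0.034 940 zmed 0.0354 mean [0.5071 0.1728 0.0355] rect [503.8 171.4] [105.3 134.9] 83.3
scene jig 0.042 13 zmed 0.0433 mean [0.507  0.1711 0.0432] rect [506.8 171.3] [5.  7.4] 82.8
scene bench z 0.00014408186589658916
```

View pics/crop.png

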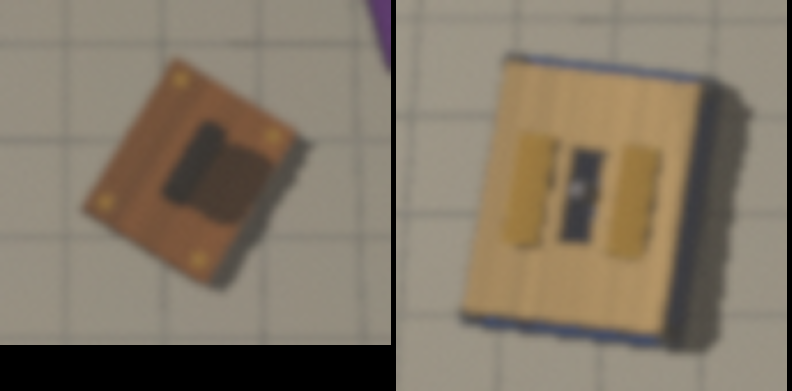

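The left crop is the brown wooden cover with its black bar handle. It isn't one of the purple look-alikes, so it's the one. The right crop is the jig, with the pin a bright dot at (577,187), slightly up (+x) of the slot middle. Next I'll work out the tool heading.

Run:
```python
from h import *
from scipy.spatial.transform import Rotation as R
s=bot.read_state();M=R.from_rotvec(s['tcp_rot']).as_matrix();print(M.round(3))
print('xhead',np.degrees(np.arctan2(M[1,0],M[0,0])))
for h in (58.4,-121.6):
    for f in (1,-1):
        pass
y=np.array([0,0,-1.])
for h in (58.4,58.4-180):
    x=np.array([np.cos(np.radians(h)),np.sin(np.radians(h)),0]);G=np.stack([x,y,np.cross(x,y)],1)
    print(h,(R.from_matrix(G@M.T).as_rotvec()/(np.pi/4)).round(4))
print(((np.array([.5322,-.179,.25])-s['tool_pos'])/.4).round(4), cams.calibration('wrist'))
```

```text
[[ 0.242 -0.     0.97 ]
 [-0.97  -0.     0.242]
 [ 0.    -1.    -0.   ]]
xhead -75.97542995229762
58.4 [1.0000e-04 1.0000e-04 2.9861e+00]
-121.6 [ 1.0000e-04 -1.0000e-04 -1.0139e+00]
[0.9216 1.1897 0.0467] {'mtx': array([[315.54855926,   0.        , 318.37486279],
       [  0.        , 315.54855926, 195.32643935],
       [  0.        ,   0.        ,   1.        ]]), 'tool_from_camera': array([[ 9.99999240e-01,  8.08975470e-04,  9.30493217e-04,
        -4.48351256e-04],
       [-6.83884412e-04, -2.64026483e-01,  9.64515188e-01,
        -1.41690564e-01],
       [ 1.02594398e-03, -9.64515092e-01, -2.64025729e-01,
         6.48654897e-02],
       [ 0.00000000e+00,  0.00000000e+00,  0.00000000e+00,
         1.00000000e+00]])}
```

Request:
{"api": "play_rows", "payload": {"motion": [[[0.77,1.0,0.0],[0,0,-1.0]],[[0.77,1.0,0.0],[0,0,-1.0]],[[0.77,1.0,0.0],[0,0,-1.0]],[[0.77,1.0,0.0],[0,0,-1.0]],[[0.77,1.0,0.0],[0,0,-1.0]],[[0.77,1.0,0.0],[0,0,-1.0]],[[0.77,1.0,0.0],[0,0,-1.0]],[[0.77,1.0,0.0],[0,0,-1.0]],[[0.77,1.0,0.0],[0,0,-1.0]],[[0.77,1.0,0.0],[0,0,-1.0]]], "gripper": 0}}

```text
time: 2.1
tool_pos: [0.4718, -0.2545, 0.2313]
tcp_rot: [-0.905, 1.594, -1.594]
wrist_force: [0.6, -0.5, 0.2]
width: 1.001
```

Request:
{"api": "play_rows", "payload": {"motion": [[[0.15,0.19,-0.05],[0,0,-0.014]],[[0.15,0.19,-0.05],[0,0,-0.014]],[[0.15,0.19,-0.05],[0,0,-0.014]],[[0.15,0.19,-0.05],[0,0,-0.014]]]}}

```text
time: 2.6
tool_pos: [0.5308, -0.1805, 0.2113]
tcp_rot: [-0.896, 1.604, -1.604]
wrist_force: [-0.0, 0.2, 0.0]
width: 0.999
```

```bash
cat >> h.py <<'E'
from scipy.spatial.transform import Rotation as R
def wristcloud(name):
    s=bot.read_state();p,d=cams.read_camera('wrist');save(name,p)
    c=cams.calibration('wrist');K=np.array(c['mtx']);v,u=np.mgrid[0:400,0:640]
    P=np.stack([(u-K[0,2])/K[0,0]*d,(v-K[1,2])/K[1,1]*d,d],-1)
    X=np.array(c['tool_from_camera']);P=P@X[:3,:3].T+X[:3,3]
    M=R.from_rotvec(s['tcp_rot']).as_matrix()
    P=P@M.T+s['tool_pos'];P[d<=0]=np.nan
    return s,p,d,P
def rects(P,c,r,bands):
    m=np.hypot(P[...,0]-c[0],P[...,1]-c[1])<r
    for lo,hi in bands:
        Q=P[m&(P[...,2]>lo)&(P[...,2]<hi)]
        if len(Q)<5: print(lo,len(Q));continue
        rc=cv2.minAreaRect((Q[:,:2]*1000).astype(np.float32))
        print(lo,len(Q),'zmed',np.median(Q[:,2]).round(4),'mean',Q.mean(0).round(4),'rect',np.round(rc[0],1),np.round(rc[1],1),round(rc[2],1))
E
python3 - <<'E'
from h import *
s,p,d,P=wristcloud('w1');np.savez('pics/w1.npz',p=p,P=P)
print(s['time'],s['tool_pos'],s['q'],s['wrist_force'])
rects(P,(.53,-.18),.075,((-.01,.006),(.015,.024),(.06,.07)))
E
```

```text
2.6 [ 0.53084351 -0.18048325  0.21125708] [-3.71625618e-01  6.26126721e-02  1.87399250e+00 -9.16569051e-04
  1.20535288e+00  1.75250056e+00] [-0.03644945  0.23801616  0.01800089]
-0.01 6749 zmed 0.0002 mean [ 5.368e-01 -1.853e-01  2.000e-04] rect [ 529.9 -180. ] [149.7 149.3] 33.0
0.015 5973 zmed 0.0191 mean [ 0.5325 -0.1806  0.0191] rect [ 529.7 -179. ] [ 80.3 100. ] 58.2
0.06 748 zmed 0.0647 mean [ 0.5306 -0.1794  0.0644] rect [ 530.3 -179. ] [15.4 43.2] 58.6
```

View pics/w1.png

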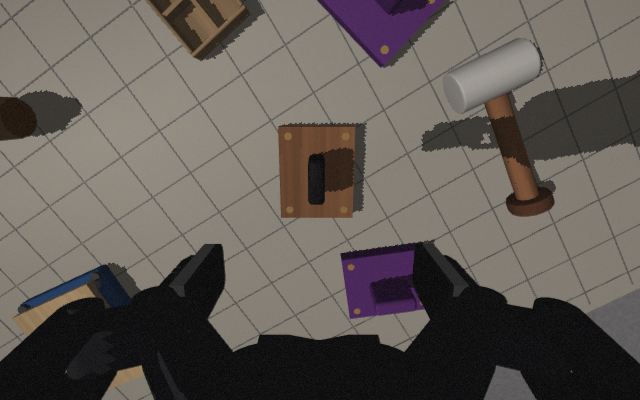

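Request:
{"api": "play_rows", "payload": {"motion": [[[0,0.003,-0.15],[0,0,0]],[[0,0.003,-0.28],[0,0,0]],[[0,0.003,-0.38],[0,0,0]],[[0,0.003,-0.44],[0,0,0]],[[0,0.003,-0.463],[0,0,0]],[[0,0.003,-0.463],[0,0,0]]]}}

```text
time: 3.4
tool_pos: [0.5313, -0.1785, 0.0262]
tcp_rot: [-0.895, 1.604, -1.604]
wrist_force: [0.4, 0.2, 0.2]
width: 1.004
```

Request:
{"api": "play_rows", "payload": {"motion": [[[0,0,0],[0,0,0]],[[0,0,0],[0,0,0]],[[0,0,0],[0,0,0]],[[0,0,0],[0,0,0]],[[0,0,0],[0,0,0]],[[0,0,0],[0,0,0]],[[0,0,0],[0,0,0]],[[0,0,0],[0,0,0]]], "gripper": 1, "squeeze": 100}}

```text
time: 4.4
tool_pos: [0.5322, -0.1778, 0.0268]
tcp_rot: [-0.895, 1.602, -1.603]
wrist_force: [-0.4, 0.5, 5.6]
width: 0.171
```

Request:
{"api": "play_rows", "payload": {"motion": [[[0,0,0.05],[0,0,0]],[[0,0,0.15],[0,0,0]],[[0,0,0.3],[0,0,0]],[[0,0,0.38],[0,0,0]],[[0,0,0.4],[0,0,0]],[[0,0,0.4],[0,0,0]]]}}

```text
time: 5.15
tool_pos: [0.5308, -0.1774, 0.1848]
tcp_rot: [-0.897, 1.604, -1.602]
wrist_force: [-0.1, 0.4, -3.0]
width: 0.176
```

Run:
```python
from h import *
s,p,d,P=wristcloud('w2')
print(s['time'],s['tool_pos'],s['q'],s['wrist_force'],s['width'])
M=R.from_rotvec(s['tcp_rot']).as_matrix()
L=(P-s['tool_pos'])@M  # tool coords
k=(d<.25)&(abs(L[...,0])<.06)&(abs(L[...,2])<.08)&(L[...,1]>-.02)&(L[...,1]<.03)
brown=k&(p[...,0].astype(int)>p[...,2]+20)
Q=L[brown];print(len(Q),np.median(Q[:,1]))
# plane fit
A=np.c_[Q[:,0],Q[:,2],np.ones(len(Q))];o=abs(Q[:,1]-np.median(Q[:,1]))<.004
print('plane',np.linalg.lstsq(A[o],Q[o,1],rcond=None)[0])
print(cv2.minAreaRect((Q[o][:,[0,2]]*1000).astype(np.float32)))
cv2.imwrite('pics/m2.png',brown.astype(np.uint8)*255)
```

```text
5.15 [ 0.53084792 -0.17740035  0.18478328] [-3.66987974e-01  8.24654028e-02  1.90335019e+00 -5.17024676e-05
  1.15748024e+00  1.75539249e+00] [-0.05836256  0.38384943 -2.97419516] 0.17584715580525265
16675 0.0077096721779170005
plane [-0.00083458  0.00051418  0.00768714]
((1.1636238098144531, -1.5400314331054688), (80.62498474121094, 100.67884826660156), 0.02179117314517498)
```

View pics/w2.png

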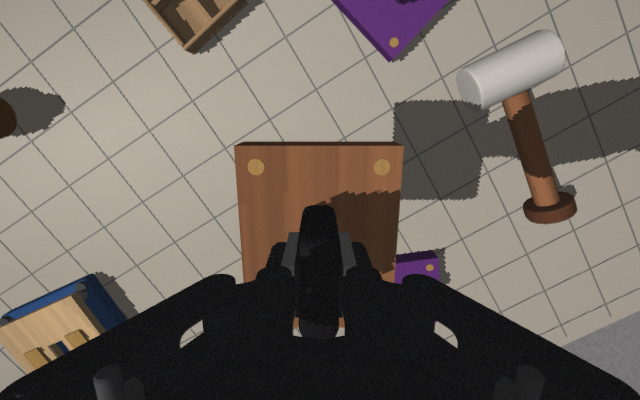

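View pics/m2.png

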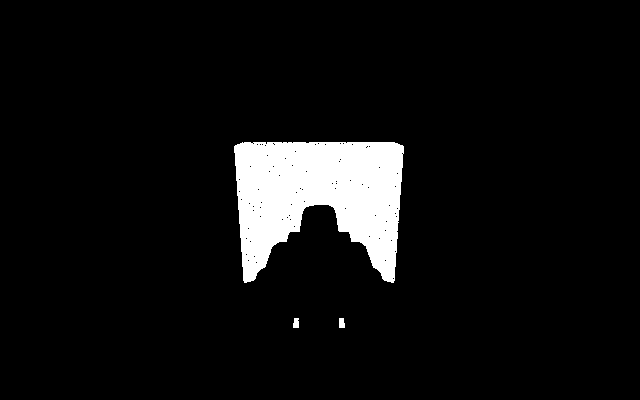

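The cover is held flat and square. Its centre is about (+1.2, -1.5) mm in tool x,z and its underside about 27 mm below the TCP. I'll carry it to a spot where the wrist camera sees the jig, so both are measured with the same camera.

Request:
{"api": "play_rows", "payload": {"motion": [[[0.05,0.1,0.06],[0,0,0.06]],[[0.09,0.23,0.06],[0,0,0.15]],[[0.13,0.36,0.06],[0,0,0.25]],[[0.18,0.49,0.06],[0,0,0.36]],[[0.22,0.62,0.06],[0,0,0.45]],[[0.26,0.74,0.06],[0,0,0.52]],[[0.27,0.82,0.06],[0,0,0.55]],[[0.27,0.855,0.06],[0,0,0.553]],[[0.27,0.855,0.06],[0,0,0.553]],[[0.27,0.855,0.06],[0,0,0.553]]]}}

```text
time: 6.45
tool_pos: [0.6391, 0.1629, 0.2093]
tcp_rot: [-1.153, 1.296, -1.296]
wrist_force: [0.1, -0.9, -2.5]
width: 0.17
```

Run:
```python
from h import *
s,p,d,P=wristcloud('w3');np.savez('pics/w3.npz',p=p,P=P,d=d)
M=R.from_rotvec(s['tcp_rot']).as_matrix()
print(s['time'],s['tool_pos'],s['q'],s['wrist_force'],s['width'],np.degrees(np.arctan2(M[1,0],M[0,0])))
rects(P,(.502,.169),.11,((.005,.014),(.033,.041),(.0425,.055)))
```

```text
6.45 [0.63911682 0.16287404 0.20926707] [ 2.12144954e-01  2.49799887e-01  1.66249999e+00 -7.56644804e-04
  1.23079636e+00  1.90161043e+00] [ 0.10028167 -0.91569474 -2.54057016] 0.17017541847952394 -96.78471330614063
0.005 0
0.033 59 zmed 0.0335 mean [0.4499 0.1831 0.0335] rect [450.  184.3] [60.5 11.5] 82.8
0.0425 0
```

View pics/w3.png

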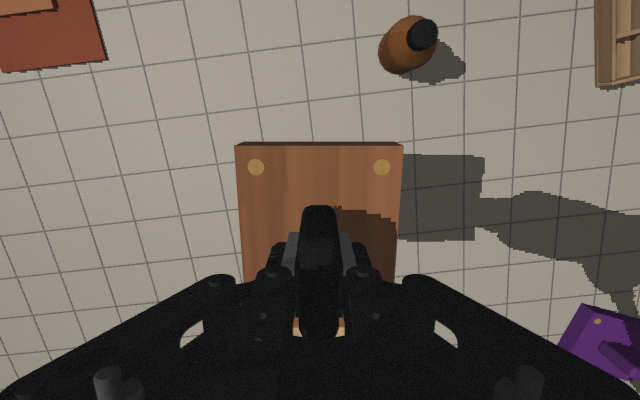

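Image up is +x, so the jig lies behind this view. I'll look from the near side instead.

Request:
{"api": "play_rows", "payload": {"motion": [[[-0.1,0.01,0.03],[0,0,0]],[[-0.23,0.02,0.03],[0,0,0]],[[-0.37,0.03,0.03],[0,0,0]],[[-0.51,0.04,0.03],[0,0,0]],[[-0.62,0.05,0.03],[0,0,0]],[[-0.67,0.05,0.03],[0,0,0]],[[-0.67,0.05,0.03],[0,0,0]],[[-0.67,0.05,0.03],[0,0,0]]]}}

```text
time: 7.5
tool_pos: [0.3725, 0.1839, 0.2227]
tcp_rot: [-1.149, 1.295, -1.296]
wrist_force: [0.2, -0.6, -1.6]
width: 0.178
```

Run:
```python
from h import *
s,p,d,P=wristcloud('w4');np.savez('pics/w4.npz',p=p,P=P,d=d)
M=R.from_rotvec(s['tcp_rot']).as_matrix()
print(s['time'],s['tool_pos'],s['q'],s['wrist_force'],s['width'],np.degrees(np.arctan2(M[1,0],M[0,0])))
rects(P,(.502,.169),.11,((.005,.014),(.033,.041),(.0425,.055)))
```

```text
7.5 [0.37252382 0.18389927 0.22266809] [ 3.98874327e-01 -2.43317027e-01  2.13209303e+00 -3.58518790e-04
  1.25086710e+00  2.08817532e+00] [ 0.16902101 -0.6198246  -1.63570907] 0.17766732092158383 -96.78334037037378
0.005 406 zmed 0.0133 mean [0.4667 0.1742 0.0131] rect [483.3 172.7] [120.4 115.3] 83.3
0.033 7929 zmed 0.0341 mean [0.4878 0.1715 0.0346] rect [484.2 172.5] [105.9 101.9] 83.3
0.0425 54 zmed 0.0434 mean [0.5031 0.1706 0.0435] rect [503.5 170.4] [7.4 6.8] 43.8
```

View pics/w4.png

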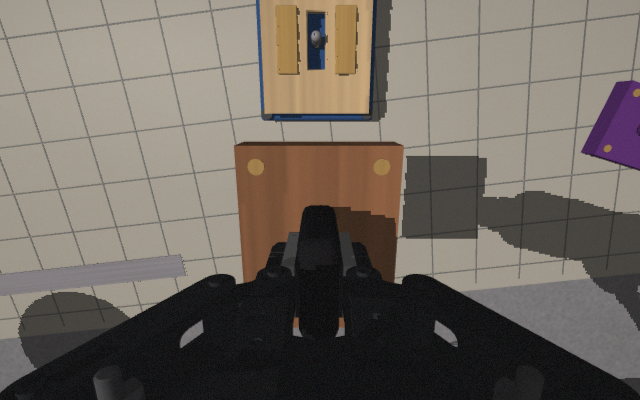

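Run:
```python
from h import *
D=np.load('pics/w4.npz');P=D['P'];p=D['p'];d=D['d']
s=bot.read_state();M=R.from_rotvec(s['tcp_rot']).as_matrix();L=(P-s['tool_pos'])@M*1000
z=P[...,2]
m=np.hypot(P[...,0]-.502,P[...,1]-.169)<.11
def rc(k,n):
    Q=L[k]; r=cv2.minAreaRect(Q[:,[0,2]].astype(np.float32)); print(n,len(Q),np.round(r[0],2),np.round(r[1],1),round(r[2],2),'med',np.median(Q,0).round(2),'pct x',np.percentile(Q[:,0],[1,99]).round(1))
rc(m&(z>.030)&(z<.041),'bed')
rc(m&(z>.0415)&(z<.055),'pin'); 
hsv=cv2.cvtColor(p,cv2.COLOR_RGB2HSV)
br=m&(z>.0355)&(z<.0395)
n,lab,st,ce=cv2.connectedComponentsWithStats(br.astype(np.uint8))
for i in range(1,n):
    if st[i,4]>150: rc(lab==i,'brass?')
k=(d<.25)&(abs(L[...,0])<60)&(abs(L[...,2])<80)&(abs(L[...,1]-7.7)<4)&(p[...,0].astype(int)>p[...,2]+20)
rc(k,'cover')
cv2.imwrite('pics/c4.png',cv2.resize(p[0:140,220:420],None,fx=4,fy=4,interpolation=cv2.INTER_CUBIC)[:,:,::-1])
```

```text
bed 11448 [ -1.77 111.98] [102.3 106.2] 89.99 med [ -1.82 189.19 112.72] pct x [-53.7  50.3]
pin 70 [ -1.82 130.74] [7.7 8. ] 43.63 med [ -1.75 179.56 130.71] pct x [-5.8  2. ]
brass? 1121 [-29.66 128.19] [59.3 19.8] 89.76 med [-29.76 186.4  128.97] pct x [-39.2 -20.1]
brass? 1158 [ 26.14 128.28] [19.9 59.5] 0.35 med [ 26.14 186.33 129.84] pct x [16.4 35.8]
cover 16219 [ 0.54 -2.35] [ 80.6 101.5] 0.04 med [ 0.31  7.5  24.92] pct x [-38.8  40. ]
```

View pics/c4.png

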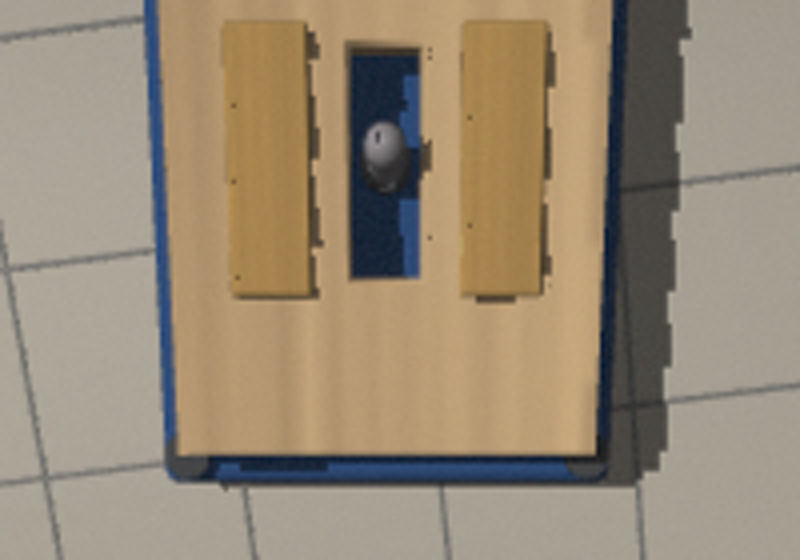

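The pin shows at about (317,38), on the centreline, roughly 2.5 mm past the slot middle toward +x. Yaw is aligned. I'll place the cover about 16 mm short of the pin, lower it to just above the pin, then touch down and slide.

Request:
{"api": "play_rows", "payload": {"motion": [[[0.08,-0.01,0.0],[0,0,0]],[[0.19,-0.02,0.0],[0,0,0]],[[0.27,-0.029,-0.05],[0,0,0]],[[0.291,-0.029,-0.14],[0,0,0]],[[0.291,-0.029,-0.24],[0,0,0]],[[0.291,-0.029,-0.32],[0,0,0]],[[0.291,-0.029,-0.358],[0,0,0]],[[0.291,-0.029,-0.358],[0,0,0]],[[0.291,-0.029,-0.358],[0,0,0]]]}}

```text
time: 8.68
tool_pos: [0.4895, 0.1731, 0.0803]
tcp_rot: [-1.149, 1.294, -1.296]
wrist_force: [-0.5, 0.2, -2.9]
width: 0.175
```

Run:
```python
from h import *
s,p,d,P=wristcloud('w5')
print(s['time'],s['tool_pos'],s['wrist_force'],s['torque'],s['width'])
M=R.from_rotvec(s['tcp_rot']).as_matrix();L=(P-s['tool_pos'])@M*1000
for n in ('scene','top'):
    pp,dd=cams.read_camera(n);Pw=deproj(n,dd);Lw=(Pw-s['tool_pos'])@M*1000
    save(n+'5',pp)
    for lab,lo,hi,rr in (('covertop',5,11,70),('bed',38,52,100),('jig top',59,72,100),('handle',-45,-30,40)):
        k=(dd>0)&(Lw[...,1]>lo)&(Lw[...,1]<hi)&(np.hypot(Lw[...,0],Lw[...,2])<rr)
        Q=Lw[k]
        if len(Q)>5:
            r=cv2.minAreaRect(Q[:,[0,2]].astype(np.float32));print(n,lab,len(Q),np.round(r[0],2),np.round(r[1],1),round(r[2],2))
pp,dd=cams.read_camera('scene')
cv2.imwrite('pics/s5c.png',cv2.resize(pp[180:310,380:530],None,fx=4,fy=4,interpolation=cv2.INTER_CUBIC)[:,:,::-1])
```

```text
8.675 [0.48950713 0.17306101 0.08028531] [-0.51115305  0.23098439 -2.94903655] [-0.01235856  0.00951367  0.00919147] 0.17506671364906545
scene covertop 1355 [-0.58  0.87] [102.7  80.4] 89.89
scene bed 1757 [ 0.11 13.98] [106.5 137. ] 0.03
scene jig top 959 [-33.29  36.42] [181.4  94.5] 52.58
scene handle 289 [-0.47 11.96] [43.3 54.7] 52.13
top covertop 443 [ 3.2  -0.13] [99.9 80.6] 89.8
top bed 873 [ 4.11 12.68] [106.7 135.3] 0.08
top jig top 452 [ 4.44 12.49] [120.7 150. ] 0.31
top handle 8 [  8.71 -20.07] [6.5 2.9] 41.6
```

View pics/s5c.png

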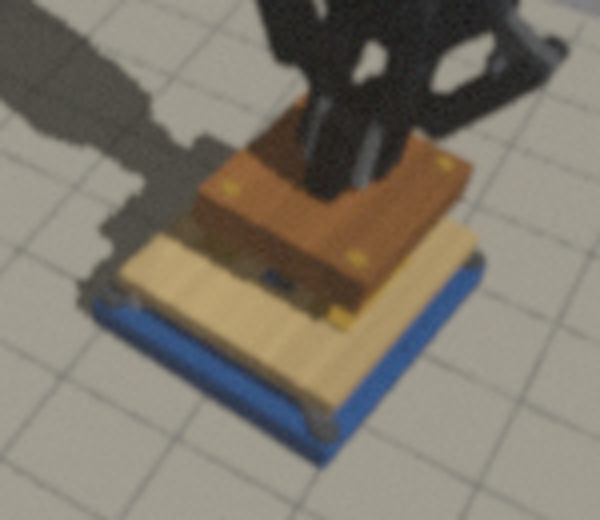

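View pics/w5.png

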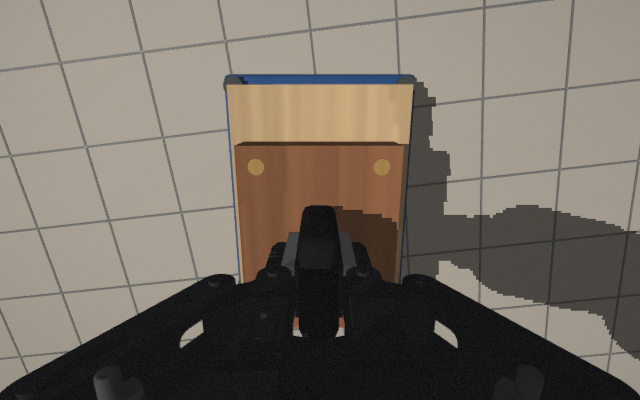

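Request:
{"api": "play_rows", "payload": {"motion": [[[0,-0.0015,-0.01],[0,0,0]],[[0,-0.0015,-0.018],[0,0,0]],[[0,-0.0015,-0.02],[0,0,0]],[[0,-0.0015,-0.02],[0,0,0]],[[0,-0.0015,-0.02],[0,0,0]]]}}

```text
time: 9.5
tool_pos: [0.488, 0.1721, 0.0711]
tcp_rot: [-1.151, 1.295, -1.295]
wrist_force: [-1.4, -0.1, 1.4]
width: 0.175
```

```bash
python3 -c "
from h import *
s=bot.read_state();print(s['time'],s['tool_pos'],s['wrist_force'],s['torque'])"
```

```text
9.5 [0.48803842 0.17213825 0.0710802 ] [-1.3812262  -0.12996599  1.35218906] [-0.0133573   0.11684292  0.00019309]
```

Contact made: about 4 N on the pin, bed not yet loaded. Now slide.

Request:
{"api": "play_rows", "payload": {"motion": [[[0.006,-0.0007,0],[0,0,0]],[[0.012,-0.0014,0],[0,0,0]],[[0.018,-0.0021,0],[0,0,0]],[[0.024,-0.0028,0],[0,0,0]],[[0.024,-0.0028,0],[0,0,0]]]}}

```text
time: 10.12
tool_pos: [0.4984, 0.171, 0.0709]
tcp_rot: [-1.15, 1.294, -1.296]
wrist_force: [1.0, -0.1, -1.9]
width: 0.178
```

Request:
{"api": "play_rows", "payload": {"motion": [[[0.0025,-0.0003,0],[0,0,0]],[[0.005,-0.0006,0],[0,0,0]],[[0.005,-0.0006,0],[0,0,0]]]}}

```text
time: 10.5
tool_pos: [0.4994, 0.1707, 0.0706]
tcp_rot: [-1.152, 1.295, -1.295]
wrist_force: [0.3, 0.0, -1.8]
width: 0.175
```

Request:
{"api": "play_rows", "payload": {"motion": [[[0.0025,-0.0003,0],[0,0,0]],[[0.005,-0.0006,0],[0,0,0]],[[0.005,-0.0006,0],[0,0,0]]]}}

```text
time: 10.88
tool_pos: [0.5016, 0.1705, 0.0708]
tcp_rot: [-1.151, 1.295, -1.295]
wrist_force: [0.2, 0.5, -1.8]
width: 0.176
```

The contact force is gone, so the pin is under the hole mouth. I'll go 1.5 mm further to centre it, then lower gently.

Request:
{"api": "play_rows", "payload": {"motion": [[[0.004,-0.0005,0],[0,0,0]],[[0.004,-0.0005,0],[0,0,0]],[[0.004,-0.0005,-0.005],[0,0,0]],[[0.004,-0.0005,-0.01],[0,0,0]],[[0.004,-0.0005,-0.01],[0,0,0]]]}}

```text
time: 11.5
tool_pos: [0.5029, 0.1703, 0.0666]
tcp_rot: [-1.152, 1.295, -1.295]
wrist_force: [-0.2, 0.6, -2.2]
width: 0.175
```

```bash
python3 -c "
from h import *
s=bot.read_state();print(s['time'],s['tool_pos'],s['wrist_force'],s['torque'])"
```

```text
11.5 [0.50290601 0.17026169 0.06655367] [-0.18693972  0.55738081 -2.20577002] [0.00365743 0.01281768 0.08166796]
```

The cover is about 5 mm below the pin tip with no contact force, so the pin is in the hole. Lower onto the brass.

Request:
{"api": "play_rows", "payload": {"motion": [[[0,0,-0.004],[0,0,0]],[[0,0,-0.007],[0,0,0]],[[0,0,-0.007],[0,0,0]],[[0,0,-0.007],[0,0,0]]]}}

```text
time: 12.0
tool_pos: [0.5032, 0.1703, 0.0641]
tcp_rot: [-1.151, 1.295, -1.295]
wrist_force: [-0.4, -0.0, -1.6]
width: 0.174
```

Request:
{"api": "play_rows", "payload": {"motion": [[[0,0,-0.003],[0,0,0]],[[0,0,-0.005],[0,0,0]],[[0,0,-0.005],[0,0,0]],[[0,0,-0.005],[0,0,0]]]}}

```text
time: 12.5
tool_pos: [0.5034, 0.1704, 0.0624]
tcp_rot: [-1.151, 1.295, -1.295]
wrist_force: [-0.8, 0.4, 2.2]
width: 0.173
```

```bash
python3 -c "
from h import *
s=bot.read_state();print(s['time'],s['tool_pos'],s['wrist_force'],s['torque'])"
```

```text
12.5 [0.5033687  0.17036394 0.062382  ] [-0.84164032  0.35220332  2.20869969] [-0.06606978  0.27029897  0.01338168]
```

Request:
{"api": "play_rows", "payload": {"motion": [[[0,0,-0.003],[0,0,0]],[[0,0,-0.006],[0,0,0]],[[0,0,-0.008],[0,0,0]],[[0,0,-0.008],[0,0,0]],[[0,0,-0.008],[0,0,0]]]}}

```text
time: 13.12
tool_pos: [0.5034, 0.1704, 0.0594]
tcp_rot: [-1.151, 1.295, -1.295]
wrist_force: [-2.9, -0.1, 6.5]
width: 0.179
```

Request:
{"api": "play_rows", "payload": {"motion": [[[0,0,-0.002],[0,0,0]],[[0,0,-0.004],[0,0,0]],[[0,0,-0.004],[0,0,0]],[[0,0,-0.004],[0,0,0]]]}}

```text
time: 13.62
tool_pos: [0.5034, 0.1704, 0.0587]
tcp_rot: [-1.151, 1.295, -1.295]
wrist_force: [-5.4, -1.3, 13.2]
width: 0.177
```

```bash
python3 -c "
from h import *
s=bot.read_state();print(s['time'],s['tool_pos'],s['wrist_force'],s['torque'])"
```

```text
13.625 [0.5034087  0.17039507 0.05869959] [-5.38279109 -1.2940358  13.24286003] [-0.26401899  0.86337867 -0.02829121]
```

Request:
{"api": "play_rows", "payload": {"motion": [[[-0.0025,0.0003,-0.001],[0,0,0]],[[-0.004,0.0003,-0.002],[0,0,0]],[[-0.004,0.0003,-0.002],[0,0,0]],[[-0.004,0.0003,-0.002],[0,0,0]]]}}

```text
time: 14.12
tool_pos: [0.5034, 0.1704, 0.0587]
tcp_rot: [-1.149, 1.293, -1.296]
wrist_force: [-2.6, -3.1, 13.4]
width: 0.174
```

```bash
cat > chk.py <<'E'
from h import *
import sys
s,p,d,P=wristcloud(sys.argv[1]);print(s['time'],s['tool_pos'],s['wrist_force'],s['torque'])
M=R.from_rotvec(s['tcp_rot']).as_matrix();L=(P-s['tool_pos'])@M*1000
for n in ('wrist','scene','top'):
    if n!='wrist':
        pp,dd=cams.read_camera(n);Pw=deproj(n,dd);Pw[dd<=0]=np.nan;Lw=(Pw-s['tool_pos'])@M*1000
    else: Pw,Lw,pp,dd=P,L,p,d
    for lab,lo,hi,box in (('covertop',.045,.06,((-36,36),(-50,50))),('bed',.02,.04,((-48,48),(56,64))),('jigrim',.008,.022,((-48,48),(70,90)))):
        z=Pw[...,2]
        k=(z>lo)&(z<hi)&(Lw[...,0]>box[0][0])&(Lw[...,0]<box[0][1])&(Lw[...,2]>box[1][0])&(Lw[...,2]<box[1][1])
        if k.sum()>5:
            Q=Pw[k];q=Lw[k];A=np.c_[q[:,0],q[:,2],np.ones(len(q))]
            print(n,lab,k.sum(),'z mm',(np.median(Q[:,2])*1000).round(2),'tilt mrad',(np.linalg.lstsq(A,Q[:,2]*1e6,rcond=None)[0][:2]).round(1))
    for lab,lo,hi in (('covertop',.047,.062),('bed',.022,.037)):
        z=Pw[...,2];k=(z>lo)&(z<hi)&(np.hypot(Lw[...,0],Lw[...,2])<(70 if lab=='covertop' else 95))
        if k.sum()>9:
            r=cv2.minAreaRect(Lw[k][:,[0,2]].astype(np.float32));print(n,lab,np.round(r[0],2),np.round(r[1],1),round(r[2],2))
    save(sys.argv[1]+n,pp)
    if n=='scene': cv2.imwrite('pics/'+sys.argv[1]+'c.png',cv2.resize(pp[180:310,380:530],None,fx=4,fy=4,interpolation=cv2.INTER_CUBIC)[:,:,::-1])
E
python3 chk.py k1
```

```text
14.125 [0.50343297 0.17041837 0.05872071] [-2.55202203 -3.09820884 13.41553155] [-0.49060349  0.6561392   0.02144464]
wrist covertop 14109 z mm 51.12 tilt mrad [ 0.8 -1.6]
wrist bed 2901 z mm 28.16 tilt mrad [  0.9 -95.8]
wrist jigrim 509 z mm 14.03 tilt mrad [    3.7 -1350.9]
wrist covertop [ 0.68 -2.11] [ 80.9 101. ] 0.07
wrist bed [ 0.08 -3.17] [106.6 135. ] 0.06
scene covertop 1151 z mm 51.11 tilt mrad [ 1.9 -3.7]
scene bed 210 z mm 28.23 tilt mrad [ -2.6 -23.3]
scene jigrim 232 z mm 13.06 tilt mrad [  -4.1 -957.6]
scene covertop [-0.46  1.07] [ 80.5 102.8] 0.02
scene bed [-0.93 -0.1 ] [137.  106.5] 89.96
top covertop 582 z mm 52.98 tilt mrad [ 8.5 -1.4]
top bed 106 z mm 29.76 tilt mrad [ 16.9 -91.4]
top jigrim 44 z mm 16.25 tilt mrad [   5.7 -486.2]
top covertop [ 3.66 -0.34] [ 80.3 100. ] 0.02
top bed [ 7.31 -0.39] [140.2 103.3] 87.74
```

View pics/k1c.png

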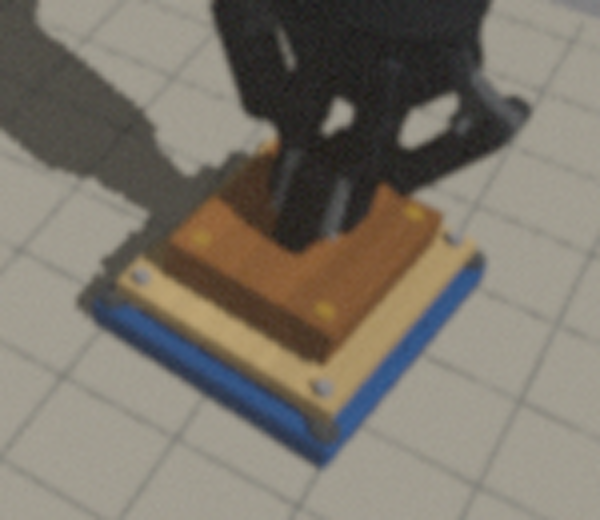

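View pics/k1wrist.png

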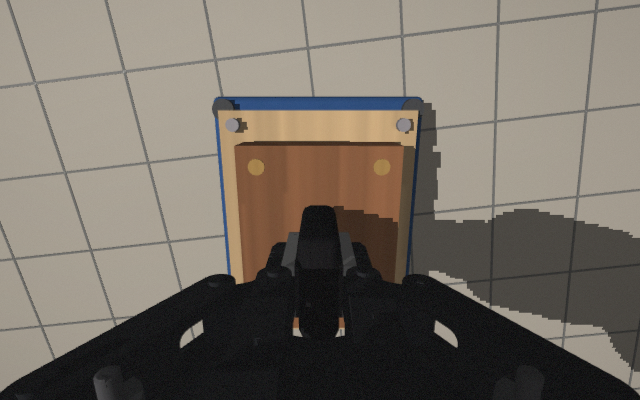

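The bed's guide studs now stand proud at all the visible corners. The cover top is 52 mm after bias correction, flat, and matches fully down. I'll add a little margin to the push, let it settle, then check again.

Request:
{"api": "play_rows", "payload": {"motion": [[[0,0.001,-0.002],[0,0,0]],[[0,0.001,-0.003],[0,0,0]],[[0,0.001,-0.003],[0,0,0]],[[0,0.001,-0.003],[0,0,0]],[[0,0.001,-0.003],[0,0,0]],[[0,0.001,-0.003],[0,0,0]]]}}

```text
time: 15.02
tool_pos: [0.5035, 0.1704, 0.0587]
tcp_rot: [-1.15, 1.292, -1.297]
wrist_force: [-5.7, -5.6, 22.3]
width: 0.171
```

```bash
python3 chk.py k2
```

```text
15.025 [0.50348569 0.17044175 0.05867171] [-5.72089815 -5.55167718 22.30081863] [-0.91886333  1.13572252 -0.05852559]
wrist covertop 14126 z mm 51.08 tilt mrad [ 1.2 -2.3]
wrist bed 2903 z mm 28.13 tilt mrad [  0.2 -91.9]
wrist jigrim 506 z mm 13.97 tilt mrad [    3.9 -1357.2]
wrist covertop [ 0.5  -1.79] [100.3  80.6] 89.95
wrist bed [ 0.09 -3.24] [106.7 135.2] 0.07
scene covertop 1126 z mm 51.09 tilt mrad [ 3.9 -4.4]
scene bed 204 z mm 28.17 tilt mrad [-0.6 -8.4]
scene jigrim 238 z mm 13.07 tilt mrad [-9.000e-01 -9.524e+02]
scene covertop [-0.41 -0.01] [103.4  80.6] 89.98
scene bed [-0.99 -0.96] [137.7 106.8] 89.79
top covertop 587 z mm 52.96 tilt mrad [ 2.5 -4.7]
top bed 114 z mm 29.79 tilt mrad [20.9 -8. ]
top jigrim 41 z mm 15.7 tilt mrad [    4.2 -1396.5]
top covertop [ 3.57 -0.38] [100.5  79.9] 89.34
top bed [ 5.99 -2.44] [141.3 104.5] 89.04
```

View pics/k2scene.png

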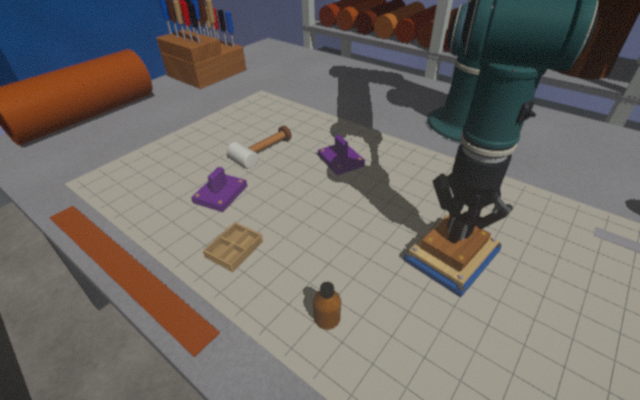

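An extra 9 N moved the cover by less than 0.05 mm, so the bed is on its stop. The scene view shows the cover on the jig at about (455,245), with the bottle, mallet, tray and purple blocks unmoved. Handing in.

```bash
python3 -c "
from h import *
print(bot.finish_job());s=bot.read_state();print(s['time'],s['tool_pos'],s['wrist_force'])"
```

```text
the job is handed in; nothing more can be done
None
the job is handed in; nothing more can be done
```

The brown wooden cover is on the jig with the pin in its hole, pressed fully down, and I handed the job in with the arm still gripping and pushing. That took about 15 s of the 54 s.

I picked it up by the black handle and turned it lengthwise. I laid it on the pin about 16 mm short, at about 4 N, and slid it along until the contact force vanished. It then went down past the pin with no contact force and settled on the brass.

**Last checks:**
- **Fully down:** the cover top measured about 51.1 mm in the wrist and scene views. That is about 52 mm after the 0.9 mm bias I had seen, which matches fully down. Raising the push from 13 to 22 N moved it by less than 0.05 mm, so the bed is on its stop.
- **Flat and in line:** tilt was under 5 mrad, and the cover lay within about 0.1° of the bed in the wrist view.
- **Bystanders:** the last scene picture shows the bottle, mallet, tray and purple look-alikes where they were.

**Disagreements:**
- The top camera read about 2 mm higher than the other two, as it did on the bare bench. Its final bed outline was off by up to 2°, because the cover and arm hid part of the bed.
- A sideways force of about 8 N stayed on the wrist at the end. I think it is friction on the brass, because it grew with the push. The pin bearing on the side of the hole is not ruled out.

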